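# Unstack the sample tins into their holders

### The job

Take the stack of four aluminium sample tins apart and stand each tin in its own white holder: the largest tin in the largest holder, and so on down to the smallest tin in the smallest holder, each flat on the holder's floor inside the rim. Keep the tins upright all the while so that the samples stay settled, and leave the vial and the beaker standing where they are.

Things in the scene. Friction and masses are not known exactly. Their poses are not given: they have to be found in the camera images.
- tin_xl_center (a point): centre (half-way up) of the largest of four plain aluminium screw-lid sample tins, a smooth upright cylinder 68 mm across and 32 mm high with a flat top; at the start it is at the bottom of the stack, standing on the bench. Round, so its yaw does not matter; z axis up.
- tin_l_center (a point): centre (half-way up) of the second largest of four plain aluminium screw-lid sample tins, a smooth upright cylinder 52 mm across and 32 mm high with a flat top; at the start it is on the largest tin. Round, so its yaw does not matter; z axis up.
- tin_m_center (a point): centre (half-way up) of the second smallest of four plain aluminium screw-lid sample tins, a smooth upright cylinder 36 mm across and 32 mm high with a flat top; at the start it is on the second largest tin. Round, so its yaw does not matter; z axis up.
- tin_s_center (a point): centre (half-way up) of the smallest of four plain aluminium screw-lid sample tins, a smooth upright cylinder 20 mm across and 32 mm high with a flat top; at the start it is at the top of the stack. Round, so its yaw does not matter; z axis up.
- holder_xl_floor (a point): the largest of four shallow round white plastic holders, fixed to the bench: the point is the centre of its inner floor (3 mm above the bench), on which the largest tin stands. Open at the top, inside 83 mm across, outside 91 mm, its rim 4 mm wide rises 5 mm above the floor. z axis up.
- holder_l_floor (a point): the second largest of four shallow round white plastic holders, fixed to the bench: the point is the centre of its inner floor (3 mm above the bench), on which the second largest tin stands. Open at the top, inside 67 mm across, outside 75 mm, its rim 4 mm wide rises 5 mm above the floor. z axis up.
- holder_m_floor (a point): the second smallest of four shallow round white plastic holders, fixed to the bench: the point is the centre of its inner floor (3 mm above the bench), on which the second smallest tin stands. Open at the top, inside 51 mm across, outside 59 mm, its rim 4 mm wide rises 5 mm above the floor. z axis up.
- holder_s_floor (a point): the smallest of four shallow round white plastic holders, fixed to the bench: the point is the centre of its inner floor (3 mm above the bench), on which the smallest tin stands. Open at the top, inside 35 mm across, outside 43 mm, its rim 4 mm wide rises 5 mm above the floor. z axis up.
- vial_center (a point): centre (half-way up) of a loose small glass sample vial with a white cap, 23 mm across and 45 mm high, standing among the holders; a bystander, to be left where it is.
- beaker_center (a point): centre (half-way up) of a loose clear plastic beaker with a spout, 78 x 88 mm and 94 mm high, standing at the right of the work; a bystander, to be left where it is.
Not all that is in view belongs to the job. Leave any blue look-alike of the part that bears tin_m_center alone. What is shaped like the part that bears tin_l_center but green is not meant.

How it is judged:
By the outcome, as a careful person would: the job done as asked, in the order asked, and still so for the second after the job is handed in, with the robot touching nothing.
It also fails if it takes over 120 s, if anything falls off the work surface, if the arm or the gripper's body presses on something with over 40 N, if the wrist force passes 120 N, or if a joint passes its speed limit or range.

### The arm

A 7-joint arm with a two-finger parallel gripper is mounted at the origin on a cart in front of the work surface, level with it; the furniture and walls round the work are solid. World frame = base frame: x ahead of the robot, y to its left, z up, the work surface at z = 0. Lengths are in m, angles in rad, forces in N, time in s.
With the tool pointing down it reaches from about 0.425 to 1.025 m from the base axis. Payload 9.4 kg.
Tool frame: the origin (TCP) lies at the very end of the fingers, on their centre line; the grasp point (between the pads) lies 19 mm behind it; z points along the fingers, y is the line along which they close (so a half turn about z gives the same grasp; the last joint's range is limited). The gripper opens to 85 mm and grips with 20 to 120 N. Pads are 22 mm wide; open, the fingers measure 114 mm over their backs; the gripper's body (76 mm by 85 mm) begins 54 mm behind the grasp point. The pads swing forward as they close: fully open they stand 13 mm farther back than shut.
Start: joints at [-1.394, 0.599, -0.003, 1.599, 0.002, 0.943, -0.08], TCP at [0.182, 0.702, 0.231] pointing down, gripper open.
Joint ranges: [-2.57, 2.57], [-0.35, 1.97], [-1.29, 1.29], [0.11, 2.56], [-1.05, 4.19], [0.11, 1.86], [-2.63, 2.63]. Speed limits (rad/s): [2.22, 2.22, 3.01, 3.01, 3.14, 3.14, 3.14].

### API

Orientations are given as a rotation vector (axis times angle).
In Python, from rig import get_state, read_camera, finish_job, search_frame, trace gives the robot as it stands.
- The arm moves only by the tool servo_tool, never from a script. Its argument "rows" is a list of rows, each a list of 5 numbers: the closure, from 0 (fully open) to 1 (shut), then the shift along the world's x, y, z in units of 0.04 m (1.0 is 0.04 m), then the turn about the world's z in units of 10 degrees (1.0 is 10 degrees). In form: [[hand, tx, ty, tz, turn], ...]. A call has 1 to 12 rows; each row shifts and turns the commanded pose from where the row before left it; what a row does not reach is not made up. A row lasts 1/8 s, in which the tool goes at most 62.5 mm and 10.7 degrees, less where a joint would pass 70% of its speed; a pose out of reach is approached as far as the arm can. A call with a number of a shift or a turn outside -1 to 1 is refused whole. A call with a gripper value outside its range is refused whole. The fingers move at their own pace and stop on an object; the grip force is fixed at half the most. Time passes only in rows, so rows that do not move let the fingers close. It gives the time, the measured TCP pose, the force, the opening and the grip force at its end, in the units of the state.
- get_state(): the state, without advancing time (a new reading comes with each control period).
- read_camera(name): name is "scene" or "top" or "wrist"; returns a dict with "color" (420x560x3 uint8, red, green, blue), "z_map" (420x560 float32, m along the optical axis (not along the pixel's ray), 0 where there is no reading), "fx", "fy", "cx", "cy" (pixels), "view" (4x4, takes a point from world to camera coordinates); the wrist camera has in their place "mount" (4x4, takes a point from camera to tool coordinates, whose origin is the TCP and whose axes are the flange's). Camera axes: x right, y up, looking along -z (the intrinsics and any distortion apply to the point x, -y, -z); pixel columns grow to the right and rows downward; lengths in m; the calibration is good to about 2 mm. A picture is of the moment at which its call begins: read the wrist's pose just before it.
- finish_job(): hands the job in; it is judged then, once.
Trained networks look in a picture, given as the dict that the camera call returned (one of the last four; its "shot" number tells which), for a name from the list of things; names that differ only in an ending like _2 or _b are one class to them, and where a whole thing is asked for, a point or a joint stands for the part that bears it (a point fixed in the world has none). Each returns a list of dicts, best first, with "p" (0 to 1); they miss things now and then, are a little off and sometimes report something else, mostly with a low value. They report only what shows in the picture. A call takes as long as a camera call. They do not tell look-alikes from the thing itself.
- search_frame(picture, thing): "position" ([column, row] in pixels, amid what is visible of it).
- trace(picture, thing): "mask" (420x560 bool, what is visible of it) and "position" ([column, row] in pixels, amid what is visible of it).
The state is a dict: "time_s": time; "joint_positions": joint angles; "qd": joint speeds; "joint_torque": joint torques, N m; "tool_pos": TCP position; "tool_rot": TCP orientation; "contact_force": force on the tool from outside, world axes, zero at the start; "wrist_torque": the same for the moment, N m; "finger_gap": opening from 0.0 (shut) to 1.0 (fully open); "grip_force": force on a finger pad.
Only numpy, scipy, OpenCV 4.12 (cv2) and the standard library are available. Lean on these libraries where they do the work, as an engineer would, in place of code of your own. Each camera call takes 0.05 s, during which the arm holds its last target. There are 200 camera calls.

## Working session

There is one attempt and no reset: what is moved stays moved. The work goes in short steps, Python scripts to look and compute and a tool call to move; the robot and the scene stay as the last step left them, time stands still between calls to the robot, and variables do not carry over. Pictures are saved under pics/ and viewed, at most 14 in all, crops included, and the job is handed in when it is done.

Besides the shell and the picture viewer there is one more tool, called as name([rows], argument=value, ...), one row to a line, values as JSON. servo_tool: Moves the arm, as the interface text tells. Shifts and turns lie within -1 to 1; 1 stands for 0.04 m of shift or 10 degrees of turn. Its arguments: {"type":"object","properties":{"rows":{"type":"array"}},"required":["rows"]}

```bash
mkdir -p pics; ls; python3 - <<'E'
from rig import *
import cv2,numpy as np
s=get_state();print(s)
for n in ["scene","top"]:
    p=read_camera(n);cv2.imwrite(f"pics/{n}0.png",p["color"][:,:,::-1]);print(n,p["fx"],p["fy"],p["cx"],p["cy"],[k for k in p]);print(p["view"])
E
```

```text
pics
{'time_s': 0.0, 'joint_positions': array([-1.3936598 ,  0.60013363, -0.00254683,  1.60013731,  0.00180693,
        0.94290111, -0.0798208 ]), 'qd': array([-0.00130075,  0.00049261, -0.00058213,  0.00107539, -0.00027782,
        0.00073145,  0.00096014]), 'joint_torque': array([ 2.16158724e-04, -7.76457882e+01,  1.56497620e+00, -2.58006907e+01,
        1.23737330e-02,  8.97625781e-03,  1.26211225e-05]), 'tool_pos': array([0.18195788, 0.70130206, 0.23040811]), 'tool_rot': array([-3.97579467e-01, -3.11628022e+00,  2.47622834e-03]), 'contact_force': array([-0.03174971, -0.44355056, -0.21578544]), 'wrist_torque': array([-0.01011255,  0.05314921,  0.01933809]), 'grip_force': 0.0, 'finger_gap': 1.0011911674699507}
scene 413.3095452503944 413.3095452503944 281.2312958418581 212.39202741754815 ['color', 'z_map', 'fx', 'fy', 'cx', 'cy', 'view', 'shot']
[[-0.88232343 -0.47031555 -0.01756808  0.31884106]
 [ 0.27244802 -0.54084439  0.79577599 -0.30629211]
 [-0.38376742  0.69734542  0.60533622 -0.60706715]
 [ 0.          0.          0.          1.        ]]
top 478.9909408168883 478.9909408168883 285.5543504921327 208.54770640488158 ['color', 'z_map', 'fx', 'fy', 'cx', 'cy', 'view', 'shot']
[[ 0.013949   -0.99985038  0.01022904 -0.20852731]
 [ 0.99759387  0.01461086  0.06777162 -0.45956086]
 [-0.06791093  0.00925908  0.99764842 -1.196437  ]
 [ 0.          0.          0.          1.        ]]
```

View pics/scene0.png

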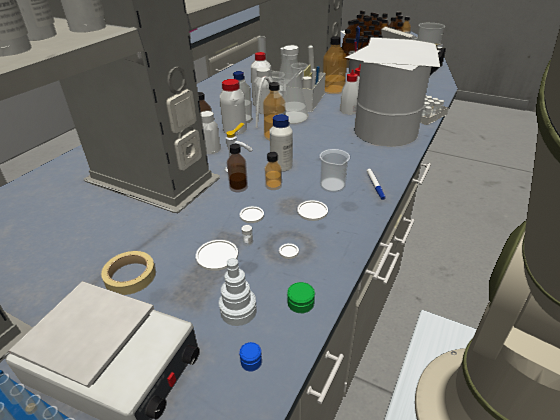

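View pics/top0.png

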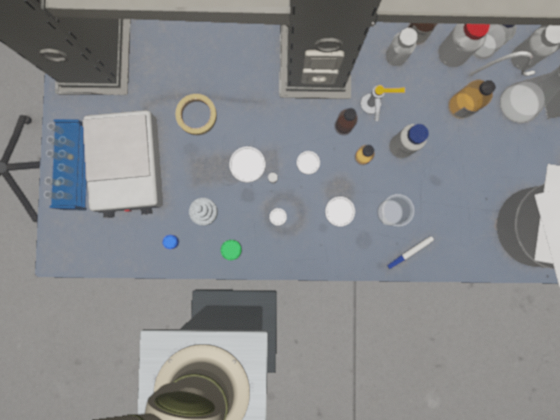

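The scene view shows the stack at (236,290) and holders XL (217,254), L (313,210), M (251,214), S (288,250), with the vial at (247,234). In the top view the stack is at (203,211), and the holders are XL (247,164), L (340,211), M (308,162), S (278,217). The vial is at (273,178), the beaker at (396,210), and the blue and green decoys at (170,241) and (231,250).

```bash
cat > h.py <<'E'
import numpy as np,cv2
from rig import *
def cloud(p):
    """world xyz (HxWx3) of every pixel of a fixed camera"""
    z=p["z_map"];v,u=np.mgrid[:z.shape[0],:z.shape[1]]
    c=np.stack([(u-p["cx"])/p["fx"]*z,-(v-p["cy"])/p["fy"]*z,-z,np.ones_like(z)],-1)
    T=np.linalg.inv(p["view"]) if "view" in p else p["T"]
    w=(c@T.T)[...,:3]; w[z<=0]=np.nan
    return w
def circ(xy):
    (x,y),r=cv2.minEnclosingCircle(xy.astype(np.float32).reshape(-1,1,2));return np.array([x,y,r*2])
E
python3 - <<'E'
from h import *
names=["tin_xl_center","tin_l_center","tin_m_center","tin_s_center","holder_xl_floor","holder_l_floor","holder_m_floor","holder_s_floor","vial_center","beaker_center"]
np.set_printoptions(precision=4,suppress=True)
for cam in ["top","scene"]:
    p=read_camera(cam);w=cloud(p)
    print(cam)
    for n in names:
        for r in search_frame(p,n)[:3]:
            u,v=np.round(r["position"]).astype(int);print(n,round(r["p"],2),(u,v),w[v,u])
    # bright white components (holders)
    col=p["color"].astype(int)
    m=((col.min(2)>190)&(w[...,2]<0.03)).astype(np.uint8)
    k,l,st,ce=cv2.connectedComponentsWithStats(m)
    for i in range(1,k):
        if 60<st[i,4]<3000:
            q=w[l==i]; print("white",ce[i].round(1),st[i,4],circ(q[:,:2]),(q.min(0)+q.max(0))/2,q.min(0)[2],q.max(0)[2])
    # stack layers
    c=w[211,203] if cam=="top" else w[265,233]
    d=np.hypot(*(w[...,:2]-np.array([0.442,-0.03])).transpose(2,0,1)) 
    if cam=="top": 
        X0=w[211,203]; print("stack",X0)
    for zt in [.032,.064,.096,.128]:
        a=(abs(w[...,2]-zt)<.005)&(np.hypot(w[...,0]-X0[0],w[...,1]-X0[1])<.06)
        if a.any(): q=w[a];print(zt,a.sum(),circ(q[:,:2]),np.median(q[:,2]))
E
```

```text
top
tin_xl_center 0.78 (np.int64(212), np.int64(216)) [ 0.4399 -0.0193  0.037 ]
tin_l_center 0.53 (np.int64(234), np.int64(250)) [ 0.3564 -0.0749  0.0289]
tin_l_center 0.47 (np.int64(207), np.int64(214)) [ 0.4431 -0.0114  0.0664]
tin_m_center 0.58 (np.int64(205), np.int64(213)) [ 0.4438 -0.011   0.0949]
tin_m_center 0.49 (np.int64(171), np.int64(243)) [0.3716 0.0816 0.031 ]
tin_s_center 0.55 (np.int64(198), np.int64(205)) [0.4601 0.0003 0.128 ]
tin_s_center 0.32 (np.int64(397), np.int64(208)) [ 0.469  -0.4879  0.004 ]
holder_xl_floor 0.68 (np.int64(247), np.int64(165)) [ 0.5746 -0.1011  0.0014]
holder_l_floor 0.55 (np.int64(340), np.int64(212)) [ 0.4566 -0.3417  0.003 ]
holder_l_floor 0.2 (np.int64(204), np.int64(212)) [ 0.4462 -0.0084  0.0935]
holder_m_floor 0.78 (np.int64(308), np.int64(160)) [ 0.5895 -0.2581  0.005 ]
holder_s_floor 0.66 (np.int64(278), np.int64(216)) [ 0.4441 -0.183   0.0018]
vial_center 0.19 (np.int64(206), np.int64(212)) [ 0.4465 -0.0127  0.0909]
beaker_center 0.57 (np.int64(396), np.int64(209)) [ 0.4663 -0.4851  0.0048]
white [247.  163.9] 948 [ 0.5767 -0.1014 
[... 2074 characters left out ...]
 0.010234222056935027
white [288.5 250.1] 180 [ 0.4436 -0.1882  0.0532] [ 0.4443 -0.1877  0.0032] -0.0023736831412114467 0.008837695330016437
white [382.1 258.7] 111 [ 0.2877 -0.4609  0.1488] [ 0.2997 -0.4609 -0.1894] -0.1936592601659135 -0.1851990769426568
white [389.8 267.6] 90 [ 0.2865 -0.6089  0.1485] [ 0.2955 -0.6089 -0.3503] -0.3550276156828943 -0.345603710575083
white [328.7 377.7] 198 [ 0.2883 -0.0906  0.1267] [ 0.2995 -0.0906 -0.2365] -0.2406582987639322 -0.23229524744730978
0.032 357 [0.4499 0.0045 0.0685] 0.030861856534489918
0.064 271 [0.4515 0.0044 0.0524] 0.06283713871772945
0.096 176 [0.451  0.002  0.0366] 0.09452920809238108
0.128 85 [0.4521 0.0031 0.0194] 0.12651413197535477
```

servo_tool([
  [0,0.5,-0.6,0.5,-0.6],
  [0,0.5,-0.8,0.2,-0.6],
  [0,0.5,-0.8,0.2,-0.6],
  [0,0.5,-0.9,0,-0.6],
  [0,0.5,-0.9,0,-0.6],
  [0,0.5,-0.9,0,-0.6],
  [0,0.5,-0.9,0,-0.6],
  [0,0.5,-0.9,0,-0.6],
  [0,0.4,-0.9,0,-0.6],
  [0,0.4,-0.9,0,-0.6],
])

```text
time_s: 2.45
tool_pos: [0.3747, 0.36, 0.2674]
tool_rot: [-1.909, -2.495, -0.0]
contact_force: [0.7, 0.2, 0.0]
finger_gap: 0.997
grip_force: 0.0
```

servo_tool([
  [0,0.4,-0.9,0,-0.5],
  [0,0.4,-0.9,0,-0.5],
  [0,0.4,-0.9,0,-0.5],
  [0,0.3,-0.9,0,-0.5],
  [0,0.3,-0.9,0,-0.5],
  [0,0.2,-0.9,0,-0.5],
  [0,0.2,-0.9,0,-0.5],
  [0,0.2,-0.9,0,-0.5],
  [0,0,-0.9,0,-0.5],
  [0,0,-0.5,0,-0.4],
  [0,0,0,0,0],
  [0,0,0,0,0],
])

```text
time_s: 3.95
tool_pos: [0.4701, 0.0188, 0.2672]
tool_rot: [-2.766, -1.488, -0.0]
contact_force: [-0.6, 0.4, -0.6]
finger_gap: 1.003
grip_force: 0.0
```

```bash
cat >> h.py <<'E'
from scipy.spatial.transform import Rotation as R
def wrist():
    s=get_state();p=read_camera("wrist")
    T=np.eye(4);T[:3,:3]=R.from_rotvec(s["tool_rot"]).as_matrix();T[:3,3]=s["tool_pos"]
    p["T"]=T@p["mount"]; return s,p,cloud(p)
def at(w,x0,y0,zt,rad,tol=.005):
    a=(abs(w[...,2]-zt)<tol)&(np.hypot(w[...,0]-x0,w[...,1]-y0)<rad)
    return (a.sum(),circ(w[a][:,:2]).round(4),np.median(w[a][:,2]).round(4)) if a.any() else None
E
python3 - <<'E'
from h import *
s,p,w=wrist();print(p["mount"].round(4))
cv2.imwrite("pics/w1.png",p["color"][:,:,::-1])
for z in [.032,.064,.096,.128]: print(at(w,.452,.004,z,.05))
c=np.where(p["z_map"]<.22,p["z_map"],np.nan);print(np.nanmin(c),np.isfinite(c).sum())
E
```

```text
[[-2.000e-04  9.551e-01  2.962e-01  7.490e-02]
 [ 1.000e+00  0.000e+00  7.000e-04 -5.000e-04]
 [ 6.000e-04  2.962e-01 -9.551e-01 -1.417e-01]
 [ 0.000e+00  0.000e+00  0.000e+00  1.000e+00]]
(np.int64(555), array([0.4496, 0.0049, 0.0679]), np.float64(0.0311))
(np.int64(559), array([0.4509, 0.0043, 0.052 ]), np.float64(0.063))
(np.int64(399), array([0.4502, 0.0026, 0.0359]), np.float64(0.0949))
(np.int64(290), array([0.4517, 0.0029, 0.0204]), np.float64(0.1269))
0.0 47116
```

View pics/w1.png

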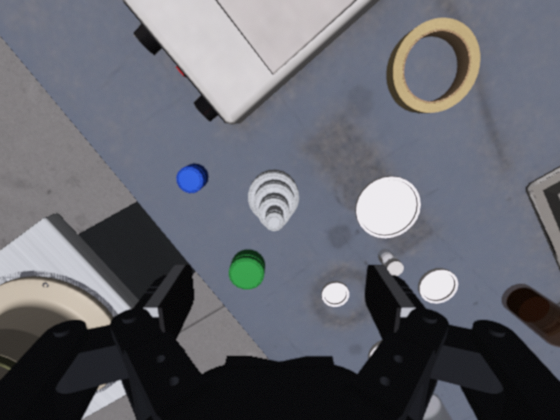

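The wrist view shows the stack at (273,205), the blue decoy at (192,178) and the green one at (247,270). Holders are XL (388,207), S (336,294) and M (439,287), with the open fingers at the bottom edge. All three views agree on the stack to about 2 mm.

```bash
python3 - <<'E'
from h import *
s,p,w=wrist()
T=np.linalg.inv(p["T"])@np.eye(4)
z=p["z_map"]
M=p["mount"]@np.linalg.inv(p["T"])
t=w@M[:3,:3].T+M[:3,3]
f=(z>0)&(z<.2)&(abs(t[...,1])>.03)&(abs(t[...,1])<.08)&(abs(t[...,0])<.02)
q=t[f];print(f.sum(),np.percentile(q[:,2],[0,50,95,99,100]))
b=f&(t[...,2]>np.percentile(q[:,2],90));print(t[b][:,1].min(),t[b][:,1].max(),np.abs(t[b][:,1]).min())
col=p["color"].astype(int)
m=((col.min(2)>190)&(w[...,2]<0.03)&(w[...,2]>-.02)).astype(np.uint8)
k,l,st,ce=cv2.connectedComponentsWithStats(m)
for i in range(1,k):
    if st[i,4]>100:
        q=w[l==i];print(ce[i].round(),st[i,4],circ(q[:,:2]).round(4),np.median(q[:,2]).round(4), q[:,2].max().round(4))
E
```

```text
30623 [-0.09378995 -0.06879521 -0.0284708  -0.0176612  -0.01166241]
-0.05737720834015558 0.055835481174170365 0.0411647481711393
[387. 207.] 2895 [ 0.576  -0.1036  0.0946] 0.0024 0.0096
[ 53. 263.] 4094 [0.0993 0.0669 0.2051] -0.0005 0.0021
[438. 286.] 884 [ 0.5839 -0.2616  0.0654] 0.0025 0.0091
[335. 294.] 451 [ 0.4408 -0.1859  0.0473] 0.0028 0.009
[106. 396.] 553 [-0.0211 -0.1421  0.109 ] -0.0005 0.0021
```

servo_tool([
  [0,-0.2,-0.2,-0.6,0],
  [0,-0.24,-0.2,-0.8,0],
  [0,0,0,-0.8,0],
  [0,0,0,-0.6,0],
  [0,0,0,-0.4,0],
  [0,0,0,-0.3,0],
  [0,0,0,0,0],
  [0,0,0,0,0],
])

```text
time_s: 5.05
tool_pos: [0.4527, 0.002, 0.1277]
tool_rot: [2.768, 1.486, 0.001]
contact_force: [-0.1, 0.3, -1.0]
finger_gap: 1.0
grip_force: 0.0
```

servo_tool([
  [0,0,0.02,-0.3,0],
  [0,0,0,-0.24,0],
  [0,0,0,0,0],
  [0.3,0,0,0,0],
  [0.5,0,0,0,0],
  [0.6,0,0,0,0],
  [0.7,0,0,0,0],
  [0.8,0,0,0,0],
  [1,0,0,0,0],
  [1,0,0,0,0],
  [1,0,0,0,0],
])

```text
time_s: 6.42
tool_pos: [0.4525, 0.0026, 0.1059]
tool_rot: [-2.768, -1.486, -0.001]
contact_force: [-0.1, 0.1, 5.0]
finger_gap: 0.209
grip_force: 58.5
```

servo_tool([
  [1,0,0,0.3,0],
  [1,0,0,0.6,0],
  [1,0,0,0.6,0],
  [1,0,-0.4,0,0],
  [1,-0.06,-0.8,0,0],
  [1,-0.1,-0.8,0,0],
  [1,-0.1,-0.8,0,0],
  [1,0,-0.8,0,0],
  [1,0,-0.7,0,0],
  [1,0,-0.35,-0.3,0],
  [1,0,0,0,0],
  [1,0,0,0,0],
])

```text
time_s: 7.92
tool_pos: [0.4419, -0.1828, 0.1541]
tool_rot: [-2.767, -1.486, 0.0]
contact_force: [1.2, 0.1, 0.4]
finger_gap: 0.211
grip_force: 58.6
```

```bash
python3 - <<'E'
from h import *
s,p,w=wrist();print(s["tool_pos"],s["finger_gap"])
cv2.imwrite("pics/w2.png",p["color"][:,:,::-1])
p=read_camera("top");w=cloud(p);print(at(w,.4505,.003,.096,.03),at(w,s["tool_pos"][0],s["tool_pos"][1],s["tool_pos"][2]+.022,.03))
E
```

```text
[ 0.4419339  -0.18283378  0.15407184] 0.21085881259868974
(np.int64(169), array([0.4527, 0.0033, 0.0354]), np.float64(0.0963)) None
```

View pics/w2.png

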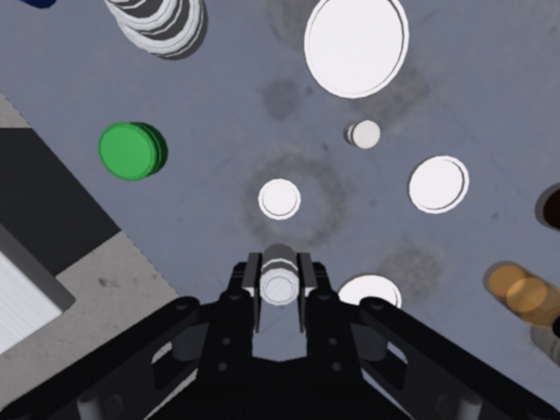

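The held tin sits upright between the pads at (280,280), with the S holder at (280,199) ahead in the wrist view. I'll refine the holders by ray-plane intersection.

```bash
cat >> h.py <<'E'
def holders(p,w):
    """fit ellipse to each white blob, cast its centre on the rim plane z=.008"""
    T=np.linalg.inv(p["view"]) if "view" in p else p["T"]
    m=((p["color"].min(2)>175)&(w[...,2]<0.02)&(w[...,2]>-.02)&(w[...,0]>.4)).astype(np.uint8)
    for c in cv2.findContours(m,cv2.RETR_EXTERNAL,cv2.CHAIN_APPROX_NONE)[0]:
        if cv2.contourArea(c)<120: continue
        e=cv2.fitEllipse(c);u,v=e[0]
        d=T[:3,:3]@np.array([(u-p["cx"])/p["fx"],-(v-p["cy"])/p["fy"],-1.]);o=T[:3,3]
        k=(.008-o[2])/d[2];print(np.round(e[0]),(o+k*d)[:2].round(4),"diam",round(max(e[1])*k/p["fx"],4))
E
python3 - <<'E'
from h import *
s,p,w=wrist();holders(p,w)
for c in ["top","scene"]:
    p=read_camera(c);print(c);holders(p,cloud(p))
E
```

```text
[371. 291.] [ 0.468  -0.3276] diam 0.0687
[279. 199.] [ 0.4411 -0.1826] diam 0.0416
[438. 185.] [ 0.5815 -0.2576] diam 0.0618
[354.  44.] [ 0.5725 -0.1031] diam 0.0935
top
[392. 212.] [ 0.4592 -0.474 ] diam 0.052
[340. 211.] [ 0.4586 -0.3404] diam 0.0741
[308. 162.] [ 0.5837 -0.2579] diam 0.0579
[245. 162.] [ 0.5812 -0.0974] diam 0.0942
scene
[288. 250.] [ 0.4408 -0.1827] diam 0.0412
[216. 254.] [ 0.5738 -0.1008] diam 0.0906
[251. 213.] [ 0.5814 -0.2582] diam 0.0575
[312. 209.] [ 0.4561 -0.3401] diam 0.0722
```

servo_tool([
  [1,0,0,-0.5,0],
  [1,0,0,-0.8,0],
  [1,0,0,-0.8,0],
  [1,0,0,-0.6,0],
  [1,0,0,-0.4,0],
  [1,0,0,-0.2,0],
  [1,0,0,-0.1,0],
  [1,0,0,-0.05,0],
  [1,0,0,-0.05,0],
  [1,0,0,0,0],
  [1,0,0,0,0],
])

```text
time_s: 9.55
tool_pos: [0.4421, -0.1834, 0.0139]
tool_rot: [2.768, 1.486, 0.0]
contact_force: [0.5, 0.2, -1.4]
finger_gap: 0.207
grip_force: 58.6
```

servo_tool([
  [1,0,0,-0.02,0],
  [1,0,0,0,0],
  [0.6,0,0,0,0],
  [0.4,0,0,0,0],
  [0,0,0,0,0],
  [0,0,0,0,0],
  [0,0,0,0,0],
  [0,0,0,0.5,0],
  [0,0,0,0.9,0],
  [0,0,0,0.9,0],
  [0,0,0,0.9,0],
])

```text
time_s: 10.92
tool_pos: [0.4418, -0.1833, 0.142]
tool_rot: [-2.768, -1.486, 0.0]
contact_force: [0.6, 0.1, 0.6]
finger_gap: 0.998
grip_force: 0.0
```

servo_tool([
  [0,0,0.5,0,0],
  [0,0.06,0.8,0,0],
  [0,0.06,0.8,0,0],
  [0,0.06,0.8,0,0],
  [0,0.06,0.8,0,0],
  [0,0,0.6,0,0],
  [0,0,0.35,0,0],
  [0,0,0,0,0],
  [0,0,0,0,0],
])

```text
time_s: 12.05
tool_pos: [0.4516, 0.0017, 0.141]
tool_rot: [2.768, 1.484, -0.0]
contact_force: [-0.6, -0.3, 0.1]
finger_gap: 1.001
grip_force: 0.0
```

```bash
python3 - <<'E'
from h import *
s,p,w=wrist();print(s["tool_pos"])
for c in ["wrist","top","scene"]:
    if c!="wrist": p=read_camera(c);w=cloud(p)
    print(c,"S",at(w,.442,-.183,.035,.03),"stack",[at(w,.451,.003,z,.05) for z in (.032,.064,.096)])
E
```

```text
[0.45163998 0.00169617 0.140955  ]
wrist S (np.int64(162), array([ 0.441 , -0.1819,  0.0201]), np.float64(0.0336)) stack [(np.int64(1158), array([0.4496, 0.0049, 0.0681]), np.float64(0.031)), (np.int64(1314), array([0.4514, 0.0042, 0.0519]), np.float64(0.063)), (np.int64(1999), array([0.4505, 0.0026, 0.0363]), np.float64(0.095))]
top S (np.int64(47), array([ 0.4437, -0.1818,  0.0192]), np.float64(0.0345)) stack [(np.int64(155), array([0.4523, 0.0059, 0.0679]), np.float64(0.0323)), (np.int64(91), array([0.453 , 0.0038, 0.0505]), np.float64(0.0645)), (np.int64(53), array([ 0.4507, -0.0015,  0.0318]), np.float64(0.0965))]
scene S (np.int64(49), array([ 0.4417, -0.183 ,  0.0194]), np.float64(0.0335)) stack [(np.int64(357), array([0.4496, 0.0051, 0.0685]), np.float64(0.0309)), (np.int64(263), array([0.4515, 0.0041, 0.0524]), np.float64(0.063)), (np.int64(250), array([0.4509, 0.0018, 0.036 ]), np.float64(0.0949))]
```

servo_tool([
  [0,0,0.02,-0.5,0],
  [0,0,0,-0.7,0],
  [0,0,0,-0.4,0],
  [0,0,0,-0.17,0],
  [0,0,0,0,0],
  [0.2,0,0,0,0],
  [0.4,0,0,0,0],
  [0.5,0,0,0,0],
  [0.6,0,0,0,0],
  [1,0,0,0,0],
  [1,0,0,0,0],
  [1,0,0,0,0],
])

```text
time_s: 13.7
tool_pos: [0.4518, 0.0035, 0.0706]
tool_rot: [-2.768, -1.486, -0.001]
contact_force: [-1.6, 0.2, 9.3]
finger_gap: 0.401
grip_force: 58.7
```

servo_tool([
  [1,0,0,0.3,0],
  [1,0,0,0.5,0],
  [1,0,0,0.4,0],
  [1,0.2,-0.4,0,0],
  [1,0.4,-0.8,0,0],
  [1,0.4,-0.8,0,0],
  [1,0.4,-0.8,0,0],
  [1,0.4,-0.8,0,0],
  [1,0.4,-0.8,0,0],
  [1,0.4,-0.8,0,0],
  [1,0.4,-0.8,0,0],
  [1,0.27,-0.54,0,0],
])

```text
time_s: 15.2
tool_pos: [0.5828, -0.2599, 0.118]
tool_rot: [2.768, 1.485, -0.001]
contact_force: [0.5, 0.8, -0.0]
finger_gap: 0.402
grip_force: 59.8
```

servo_tool([
  [1,0,0,0,0],
  [1,0,0,-0.4,0],
  [1,0,0,-0.7,0],
  [1,0,0,-0.6,0],
  [1,0,0,-0.4,0],
  [1,0,0,0,0],
  [1,0,0,0,0],
])

```text
time_s: 16.08
tool_pos: [0.5826, -0.2582, 0.0345]
tool_rot: [2.767, 1.486, 0.0]
contact_force: [-0.4, 0.0, -0.3]
finger_gap: 0.399
grip_force: 59.9
```

```bash
python3 - <<'E'
from h import *
s,p,w=wrist();print(s["tool_pos"]);holders(p,w)
cv2.imwrite("pics/w3.png",p["color"][:,:,::-1])
p=read_camera("top");w=cloud(p);print(at(w,.451,.004,.064,.05))
E
```

```text
[ 0.58263471 -0.25821153  0.03453534]
[169. 392.] [ 0.4503 -0.3098] diam 0.0301
[ 31. 268.] [ 0.4429 -0.1831] diam 0.0407
[279. 234.] [ 0.5872 -0.2506] diam 0.055
[103.  45.] [ 0.5693 -0.1155] diam 0.0944
None
```

View pics/w3.png

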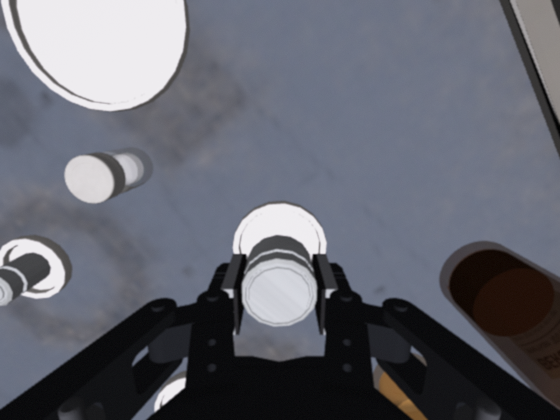

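The M tin at (280,290) is centred laterally over its holder at (279,245); the vial (95,178) and the placed S tin (20,270) are standing.

servo_tool([
  [1,0,0,-0.3,0],
  [1,0,0,-0.2,0],
  [1,0,0,-0.08,0],
  [1,0,0,-0.03,0],
  [1,0,0,0,0],
  [1,0,0,0,0],
])

```text
time_s: 16.92
tool_pos: [0.5821, -0.2582, 0.0098]
tool_rot: [-2.768, -1.486, 0.0]
contact_force: [-1.6, 1.9, 3.7]
finger_gap: 0.399
grip_force: 60.3
```

servo_tool([
  [0.4,0,0,0,0],
  [0.2,0,0,0,0],
  [0,0,0,0,0],
  [0,0,0,0,0],
  [0,0,0,0.4,0],
  [0,0,0,0.7,0],
  [0,0,0,0.8,0],
  [0,0,0,0.7,0],
  [0,-0.2,0.4,0,0],
])

```text
time_s: 18.05
tool_pos: [0.5758, -0.2437, 0.1168]
tool_rot: [2.765, 1.482, 0.005]
contact_force: [-0.8, -0.3, -1.6]
finger_gap: 0.997
grip_force: 0.0
```

servo_tool([
  [0,-0.4,0.8,0,0],
  [0,-0.4,0.8,0,0],
  [0,-0.4,0.8,0,0],
  [0,-0.4,0.8,0,0],
  [0,-0.4,0.8,0,0],
  [0,-0.4,0.8,0,0],
  [0,-0.4,0.8,0,0],
  [0,-0.26,0.56,0,0],
  [0,0,0,0,0],
  [0,0,0,0,0],
])

```text
time_s: 19.3
tool_pos: [0.4521, 0.0039, 0.1138]
tool_rot: [2.767, 1.486, 0.0]
contact_force: [-0.5, -0.1, -0.2]
finger_gap: 0.999
grip_force: 0.0
```

```bash
python3 - <<'E'
from h import *
s,p,w=wrist();print(s["tool_pos"])
for c in ["wrist","top","scene"]:
    if c!="wrist": p=read_camera(c);w=cloud(p)
    print(c,"M",at(w,.5825,-.258,.035,.03),"stack",[at(w,.451,.003,z,.05) for z in (.032,.064)])
E
```

```text
[0.45213626 0.00390238 0.11381727]
wrist M (np.int64(407), array([ 0.581 , -0.2574,  0.0363]), np.float64(0.0338)) stack [(np.int64(1421), array([0.45  , 0.005 , 0.0678]), np.float64(0.031)), (np.int64(3984), array([0.4512, 0.0041, 0.0526]), np.float64(0.0631))]
top M (np.int64(156), array([ 0.5826, -0.2572,  0.0359]), np.float64(0.0352)) stack [(np.int64(146), array([0.4512, 0.0041, 0.0671]), np.float64(0.0324)), (np.int64(140), array([4.517e-01, 4.000e-04, 4.930e-02]), np.float64(0.0639))]
scene M (np.int64(71), array([ 0.5783, -0.2607,  0.0341]), np.float64(0.0334)) stack [(np.int64(361), array([0.4499, 0.0044, 0.0687]), np.float64(0.0309)), (np.int64(494), array([0.4519, 0.0042, 0.0534]), np.float64(0.0628))]
```

servo_tool([
  [0,0,0,-0.5,0],
  [0,0,0,-0.7,0],
  [0,0,0,-0.5,0],
  [0,0,0,-0.24,0],
  [0,0,0,0,0],
  [0.2,0,0,0,0],
  [0.3,0,0,0,0],
  [0.4,0,0,0,0],
  [1,0,0,0,0],
  [1,0,0,0,0],
  [1,0,0,0,0],
])

```text
time_s: 20.82
tool_pos: [0.4524, 0.0043, 0.037]
tool_rot: [2.767, 1.486, 0.002]
contact_force: [-1.1, 1.0, 11.9]
finger_gap: 0.594
grip_force: 60.1
```

servo_tool([
  [1,0,0,0.3,0],
  [1,0,0,0.6,0],
  [1,0,0,0.6,0],
  [1,0,-0.5,0,0],
  [1,0,-0.9,0,0],
  [1,0.06,-0.9,0,0],
  [1,0.06,-0.9,0,0],
  [1,0,-0.9,0,0],
  [1,0,-0.9,0,0],
  [1,0,-0.9,0,0],
  [1,0,-0.9,0,0],
  [1,0,-0.9,0,0],
])

```text
time_s: 22.32
tool_pos: [0.4567, -0.3047, 0.0963]
tool_rot: [-2.768, -1.486, 0.0]
contact_force: [0.8, -0.4, -1.5]
finger_gap: 0.588
grip_force: 62.7
```

servo_tool([
  [1,0,-0.6,0,0],
  [1,0,-0.31,0,0],
  [1,0,0,0,0],
  [1,0,0,-0.4,0],
  [1,0,0,-0.5,0],
  [1,0,0,-0.5,0],
  [1,0,0,0,0],
  [1,0,0,0,0],
])

```text
time_s: 23.32
tool_pos: [0.4569, -0.3397, 0.04]
tool_rot: [-2.767, -1.487, 0.0]
contact_force: [0.1, -0.5, -1.4]
finger_gap: 0.593
grip_force: 62.7
```

```bash
python3 - <<'E'
from h import *
s,p,w=wrist();print(s["tool_pos"],s["finger_gap"])
cv2.imwrite("pics/w4.png",p["color"][:,:,::-1])
E
```

```text
[ 0.45685872 -0.33967873  0.04004245] 0.5927153532004896
```

View pics/w4.png

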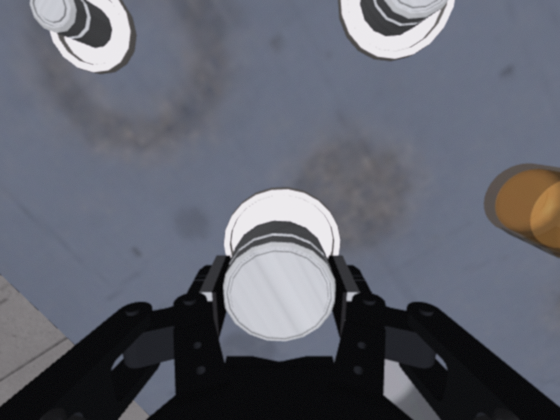

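The L tin at (280,290) is centred over its holder at (282,240). The S and M tins stand inside their rims at top left and top right.

servo_tool([
  [1,0,0,-0.4,0],
  [1,0,0,-0.25,0],
  [1,0,0,-0.1,0],
  [1,0,0,-0.05,0],
  [1,0,0,0,0],
  [1,0,0,0,0],
])

```text
time_s: 24.12
tool_pos: [0.457, -0.3404, 0.0082]
tool_rot: [2.768, 1.486, 0.0]
contact_force: [1.0, -0.4, -0.5]
finger_gap: 0.592
grip_force: 62.8
```

servo_tool([
  [1,0,0,-0.01,0],
  [0.3,0,0,0,0],
  [0.2,0,0,0,0],
  [0,0,0,0,0],
  [0,0,0,0,0],
  [0,0,0,0.4,0],
  [0,0,0,0.7,0],
  [0,0,0,0.8,0],
  [0,0,0,0.4,0],
  [0,0,0.4,0,0],
])

```text
time_s: 25.38
tool_pos: [0.4574, -0.3249, 0.101]
tool_rot: [2.766, 1.483, 0.002]
contact_force: [-0.5, 0.6, -0.0]
finger_gap: 0.998
grip_force: 0.0
```

servo_tool([
  [0,0,0.9,0,0],
  [0,0,0.9,0,0],
  [0,0,0.9,0,0],
  [0,0,0.9,0,0],
  [0,0,0.9,0,0],
  [0,0,0.9,0,0],
  [0,-0.08,0.9,0,0],
  [0,-0.08,0.9,0,0],
  [0,0,0.7,0,0],
  [0,0,0.32,0,0],
  [0,0,0,0,0],
  [0,0,0,0,0],
])

```text
time_s: 26.88
tool_pos: [0.4503, 0.0036, 0.0996]
tool_rot: [2.768, 1.484, -0.001]
contact_force: [-0.5, -0.8, 0.2]
finger_gap: 1.001
grip_force: 0.0
```

```bash
python3 - <<'E'
from h import *
s,p,w=wrist();print(s["tool_pos"])
for c in ["wrist","top","scene"]:
    if c!="wrist": p=read_camera(c);w=cloud(p)
    print(c,"L",at(w,.457,-.34,.035,.04),"XL",at(w,.451,.003,.032,.05));holders(p,w)
E
```

```text
[0.45030895 0.0036277  0.09957677]
wrist L None XL (np.int64(5890), array([0.4497, 0.0047, 0.0682]), np.float64(0.0311))
[544. 340.] [ 0.5915 -0.2413] diam 0.0339
[470. 234.] [ 0.5754 -0.0995] diam 0.0956
top L (np.int64(326), array([ 0.4588, -0.3389,  0.0522]), np.float64(0.0351)) XL (np.int64(263), array([0.4512, 0.0043, 0.0671]), np.float64(0.0322))
[278. 216.] [ 0.4432 -0.1823] diam 0.0419
[392. 212.] [ 0.4593 -0.4741] diam 0.0524
[340. 211.] [ 0.4586 -0.3404] diam 0.0741
[308. 162.] [ 0.5837 -0.2579] diam 0.0579
[247. 164.] [ 0.5767 -0.1012] diam 0.0901
scene L (np.int64(228), array([ 0.4547, -0.3398,  0.0543]), np.float64(0.0337)) XL (np.int64(848), array([0.4508, 0.0047, 0.0685]), np.float64(0.031))
[212. 255.] [ 0.5798 -0.0915] diam 0.074
```

servo_tool([
  [0,0,0.03,-0.5,0],
  [0,0,0,-0.7,0],
  [0,0,0,-0.5,0],
  [0,0,0,-0.4,0],
  [0,0,0,-0.2,0],
  [0,0,0,-0.08,0],
  [0,0,0,0,0],
  [0.15,0,0,0,0],
  [0.25,0,0,0,0],
  [1,0,0,0,0],
  [1,0,0,0,0],
  [1,0,0,0,0],
])

```text
time_s: 28.52
tool_pos: [0.4519, 0.0058, 0.0068]
tool_rot: [-2.769, -1.482, 0.001]
contact_force: [-0.9, -1.0, 11.4]
finger_gap: 0.775
grip_force: 63.9
```

servo_tool([
  [1,0,0,0.3,0],
  [1,0,0,0.6,0],
  [1,0,0,0.6,0],
  [1,0.3,-0.25,0,0],
  [1,0.7,-0.6,0,0],
  [1,0.7,-0.6,0,0],
  [1,0.7,-0.6,0,0],
  [1,0.5,-0.4,0,0],
  [1,0.2,-0.2,-0.3,0],
  [1,0,0,-0.5,0],
  [1,0,0,0,0],
  [1,0,0,0,0],
])

```text
time_s: 30.02
tool_pos: [0.5752, -0.1002, 0.0337]
tool_rot: [-2.767, -1.484, 0.005]
contact_force: [0.0, -0.3, -0.8]
finger_gap: 0.773
grip_force: 67.7
```

```bash
python3 - <<'E'
from h import *
s,p,w=wrist();print(s["tool_pos"],s["finger_gap"])
cv2.imwrite("pics/w5.png",p["color"][:,:,::-1])
E
```

```text
[ 0.57518273 -0.10020471  0.03367318] 0.7734187639730529
```

View pics/w5.png

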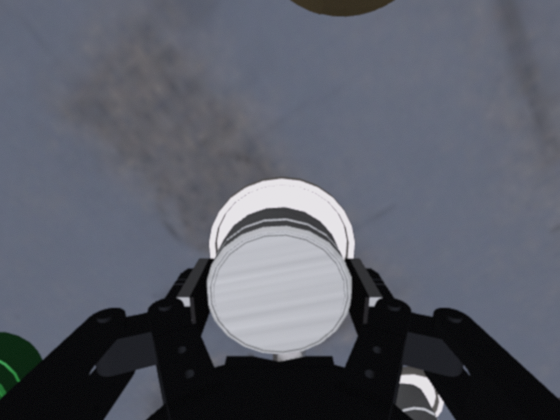

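The XL tin at (280,288) is centred over its holder at (282,235). The vial is behind it at (288,355), clear between the fingers and below the gripper body.

servo_tool([
  [1,0,0,-0.3,0],
  [1,0,0,-0.2,0],
  [1,0,0,-0.08,0],
  [1,0,0,-0.03,0],
  [1,0,0,0,0],
  [1,0,0,0,0],
])

```text
time_s: 30.82
tool_pos: [0.5753, -0.1001, 0.0099]
tool_rot: [-2.766, -1.485, 0.004]
contact_force: [-2.4, 1.2, 5.8]
finger_gap: 0.775
grip_force: 68.5
```

Floor contact at the expected height; release and retreat.

servo_tool([
  [0.2,0,0,0,0],
  [0.1,0,0,0,0],
  [0,0,0,0,0],
  [0,0,0,0,0],
  [0,0,0,0.3,0],
  [0,0,0,0.6,0],
  [0,0,0,0.8,0],
  [0,0,0,0.9,0],
  [0,0,0,0.9,0],
  [0,0,0,0.9,0],
])

```text
time_s: 32.08
tool_pos: [0.5753, -0.1002, 0.1875]
tool_rot: [-2.767, -1.485, 0.004]
contact_force: [1.2, 0.3, -0.1]
finger_gap: 0.999
grip_force: 0.0
```

servo_tool([
  [0,-0.3,0.8,0,0],
  [0,-0.3,0.9,0,0],
  [0,-0.3,0.9,0,0],
  [0,-0.3,0.9,0,0],
  [0,0,0.9,0,0],
  [0,0,0.9,0,0],
  [0,0,0,0,0],
  [0,0,0,0,0],
  [0,0,0,0,0],
])

```text
time_s: 33.2
tool_pos: [0.5276, 0.1106, 0.1859]
tool_rot: [-2.768, -1.483, 0.003]
contact_force: [0.1, 0.6, -0.7]
finger_gap: 1.004
grip_force: 0.0
```

```bash
python3 - <<'E'
from h import *
for c in ["top","scene"]:
    p=read_camera(c);w=cloud(p);cv2.imwrite(f"pics/{c}9.png",p["color"][:,:,::-1])
    for n,x,y in [("XL",.576,-.101),("L",.457,-.34),("M",.5825,-.258),("S",.442,-.183)]: print(c,n,at(w,x,y,.035,.05))
E
```

```text
top XL (np.int64(541), array([ 0.5759, -0.1002,  0.068 ]), np.float64(0.0353))
top L (np.int64(321), array([ 0.4581, -0.3392,  0.0521]), np.float64(0.0349))
top M (np.int64(147), array([ 0.5826, -0.2574,  0.0361]), np.float64(0.0349))
top S (np.int64(49), array([ 0.4437, -0.1819,  0.0192]), np.float64(0.0349))
scene XL (np.int64(554), array([ 0.5742, -0.1007,  0.0697]), np.float64(0.034))
scene L (np.int64(224), array([ 0.4552, -0.3411,  0.0542]), np.float64(0.0338))
scene M (np.int64(113), array([ 0.5814, -0.2583,  0.0382]), np.float64(0.0337))
scene S (np.int64(53), array([ 0.4413, -0.1832,  0.0207]), np.float64(0.0334))
```

View pics/scene9.png

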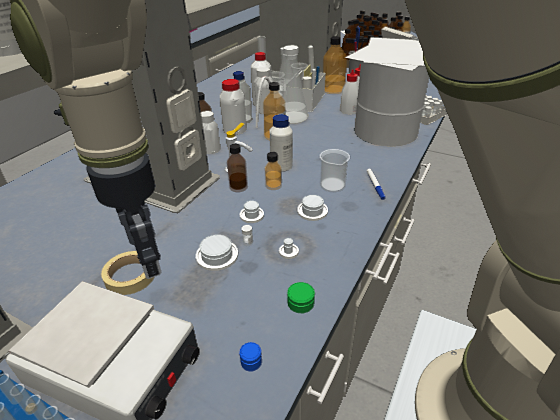

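View pics/top9.png

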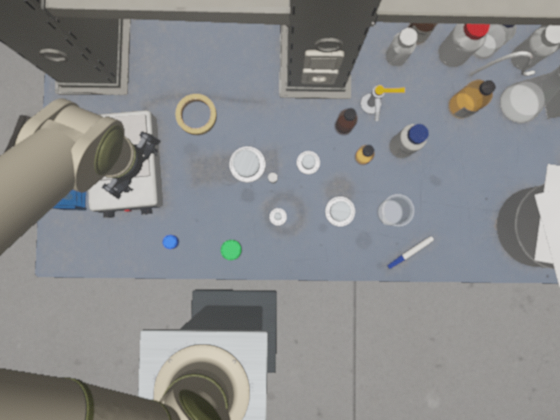

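All four tins stand centred in their holders with tops at 35 mm: XL (247,164), L (340,211), M (308,162), S (278,217). The vial (273,178), beaker (396,210) and decoys have not moved.

```bash
python3 -c "
from rig import *
print(finish_job())"
```

```text
the job is handed in; nothing more can be done
None
```

All four tins stand flat in their matching holders, the vial, beaker and look-alikes did not move, and the job was handed in at about 33 s.

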